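# Find the rattling sugar tin and hold it up to the scanner

### The arm

A 6-joint arm with a two-finger parallel gripper is mounted at the origin on the work surface. World frame = base frame: x ahead of the robot, y to its left, z up, the work surface at z = 0. Lengths are in mm, angles in rad, forces in N, time in s.
With the tool pointing down it reaches from about 350 to 875 mm from the base axis. Payload 4.2 kg.
Tool frame: the origin (TCP) lies on the centre line of the jaws, within the pads' length; the fingertips stand tip_extent ahead of it and the grasp point (between the pads) lies 6 mm ahead of it (tip_extent is the distance from the TCP to the fingertips, in mm); z points along the fingers, y is the line along which they close (so a half turn about z gives the same grasp; the last joint's range is limited). The gripper opens to 85 mm and grips with 20 to 120 N. Pads are 22 mm wide; open, the fingers measure 114 mm over their backs; the gripper's body (76 mm by 85 mm) begins 54 mm behind the grasp point. The pads swing forward as they close: fully open they stand 13 mm farther back than shut.
Start: joints at [-0.957, 0.385, 0.008, 0, -1.194, -0.259], TCP at [217.141, -586.045, 221.512] pointing down, gripper open.
Joint ranges: [-3.14, 3.14], [-1.21, 2.06], [-1.07, 1.41], [-3.16, 2.05], [-2.99, -0.16], [-3.1, 3.1]. Speed limits (rad/s): [2.79, 2.79, 3.14, 3.14, 3.14, 3.14].

### API

Orientations are given as a rotation vector (axis times angle).
In Python, from cell import * gives the robot as it stands.
- The arm moves only by the shell command python3 -m inch 'ROWS' [FORCE]. ROWS is JSON, a list of rows, each a list of 7 numbers: the shift along the tool's x, y, z in units of 400 mm (1.0 is 400 mm), then the turn, a rotation vector about the tool's x, y, z in units of 360 degrees (1.0 is 360 degrees), then the gripper command: -1 is shut, 1 is fully open, values between are in proportion. In form: [[x, y, z, rx, ry, rz, claw], ...]. A call has 1 to 10 rows; each row is the pose to reach, as a shift and turn from the pose commanded when the call began, along the tool's axes at that moment, turning the shorter way round; what a row does not reach only later rows make up. A row lasts 1/12 s, in which the tool goes at most 41.7 mm and 7.16 degrees, less where a joint would pass 70% of its speed; a pose out of reach is approached as far as the arm can. A call with a number of a shift or a turn outside -1 to 1 is refused whole. A call with a gripper value outside its range is refused whole. The fingers move at their own pace and stop on an object; FORCE is the grip in N (left out, the last holds). Time passes only in rows, so rows that repeat a pose let the fingers close. It gives the time, the measured TCP pose, the force, the opening and the grip force at its end, in the units of the state.
- state(): the state, without advancing time (a new reading comes with each control period).
- snapshot(name): name is "scene" or "top" or "wrist"; returns the picture (420x560x3 uint8, blue, green, red); there is no depth.
- calibration(name): a dict with "fx", "fy", "cx", "cy" (pixels), "T" (4x4, takes a point from camera to world coordinates); the wrist camera has in their place "mount" (4x4, takes a point from camera to tool coordinates, whose origin is the TCP and whose axes are the flange's). Camera axes: x right, y down, z forward; pixel columns grow to the right and rows downward; lengths in mm; the calibration is good to about 2 mm. A picture is of the moment at which its call begins: read the wrist's pose just before it. calibration takes no time and is no camera call.
- sign_off(): hands the job in; it is judged then, once.
Trained networks look in the newest picture that a camera, given by its name, has taken for a name from the list of things; names that differ only in an ending like _2 or _b are one class to them, and where a whole thing is asked for, a point or a joint stands for the part that bears it (a point fixed in the world has none). Each returns a list of dicts, best first, with "score" (0 to 1); they miss things now and then, are a little off and sometimes report something else, mostly with a low value. They report only what shows in the picture. A call takes as long as a camera call.
- spot_in(name, camera): "centre" ([x, y, z] in mm, in world coordinates, good to about 4 mm: the middle of the surface that is visible of it).
- landmark_of(name, camera): "centre" ([x, y, z] in mm, in world coordinates, good to about 4 mm: a listed point, or the origin of a listed thing).
The state is a dict: "t": time; "qpos": joint angles; "qvel": joint speeds; "joint_torque": joint torques, N m; "tool_pos": TCP position; "eef_rot": TCP orientation; "contact_force": force on the tool from outside, world axes, zero at the start; "wrist_torque": the same for the moment, N m; "gripper_width": finger opening in mm; "grip_force": force on a finger pad.
Only numpy, scipy, OpenCV 4.12 (cv2) and the standard library are available. Lean on these libraries where they do the work, as an engineer would, in place of code of your own. Each camera call takes 0.05 s, during which the arm holds its last target. There are 200 camera calls.

### The job

One of the three sealed green sugar tins has caked: a hard lump knocks from end to end inside it when it is shaken or tipped lengthwise; the other two are quiet. Shake the tins clear of the table to find it, stand the two quiet ones gently upright inside the steel tray, and finish while still holding the rattling tin up level in front of the scanner, one barred end squarely facing the scanner's window at the window's height, about a hand's breadth (8 cm) away. The program finishes while holding that tin there; do not knock the scanner or the other goods.

Things in the scene. Friction and masses are not known exactly. Their poses are not given: they have to be found in the camera images.
- tin_a: one of three outwardly identical sealed tins, green with a brass-coloured lid and a white label with black bars on each end; 150 mm long (own x), 60 mm wide (own y), 90 mm tall (own z), 0.3 to 0.57 kg; origin at the centre of its underside. Any of the three may be the rattling one; weight does not tell. Either end may be shown to the scanner
- tin_b: one of three outwardly identical sealed tins, green with a brass-coloured lid and a white label with black bars on each end; 150 mm long (own x), 60 mm wide (own y), 90 mm tall (own z), 0.3 to 0.57 kg; origin at the centre of its underside. Any of the three may be the rattling one; weight does not tell. Either end may be shown to the scanner
- tin_c: one of three outwardly identical sealed tins, green with a brass-coloured lid and a white label with black bars on each end; 150 mm long (own x), 60 mm wide (own y), 90 mm tall (own z), 0.3 to 0.57 kg; origin at the centre of its underside. Any of the three may be the rattling one; weight does not tell. Either end may be shown to the scanner
- tin_a_center (a point): the middle of tin_a, 45 mm above its underside; axes as the tin's. In the rattling tin a hard 110 g lump, near the middle at first, slides along the tin's length, up to 47 mm either way: it starts when the tin is tipped endwise beyond about 20 degrees, or jerked endwise
- tin_b_center (a point): the middle of tin_b, 45 mm above its underside; axes as the tin's. In the rattling tin the lump stays at the end it slid to when the tin is brought level again: from one end to the other the moment felt at the grip shifts by about 0.10 N m. In a quiet tin nothing shifts
- tin_c_center (a point): the middle of tin_c, 45 mm above its underside; axes as the tin's
- tray: shallow stainless pan, fixed, 325 mm (own x) by 265 mm (own y), rim 20 mm high, walls 4 mm; origin at the centre of its underside on the table
- tray_floor (a point): centre of the tray's inner floor, 4 mm above the table; there is room for two tins side by side, lengthwise along the tray's x, one towards +y and one towards -y
- scanner: black hands-free code scanner on a post with a round foot, fixed, 230 mm tall, head 80 mm wide; origin at the table below its window, front towards its own -x
- window (a point): centre of the scanner's glass window, 182 mm above the table; the window looks along its own -x, y is sideways and level, z is up. The tin is held on the -x side of it
- cube_carton: bystander: paper-wrapped carton with a blue band, 120 x 60 x 75 mm, standing among the tins; origin at the centre of its underside
- date_stamp: bystander: small wooden-handled hand stamp, 34 mm across, 68 mm tall; origin at the centre of its underside

How it is judged:
By the outcome, as a careful person would: the job done as asked, in the order asked, and still so for the second after the job is handed in, while the arm keeps its last pose, push and grip.
It also fails if it takes over 72 s, if anything falls off the work surface, if the arm or the gripper's body presses on something with over 40 N, if the wrist force passes 120 N, or if a joint passes its speed limit or range.

## Working session

There is one attempt and no reset: what is moved stays moved. The work goes in short steps, Python scripts to look and compute and a shell command to move; the robot and the scene stay as the last step left them, time stands still between calls to the robot, and variables do not carry over. Pictures are saved under pics/ and viewed, at most 10 in all, crops included, and the job is handed in when it is done.

```bash
mkdir -p pics; ls; python3 - <<'E'
from cell import *
import cv2
s=state();print(s)
for c in("scene","top"):
    im=snapshot(c);cv2.imwrite(f"pics/{c}0.png",im)
    for n in("tin_a","tin_a_center","tray","tray_floor","scanner","window","cube_carton","date_stamp"):
        print(c,n,[([round(v) for v in d["centre"]],round(d["score"],2)) for d in landmark_of(n,c)][:5])
E
```

```text
pics
{'t': 0.0, 'qpos': array([-9.57414780e-01,  3.85539567e-01,  6.63116342e-03, -5.43872763e-04,
       -1.19398399e+00, -2.58596567e-01]), 'qvel': array([ 0.0006004 , -0.00015458, -0.00070574, -0.00037098, -0.0004194 ,
        0.00188229]), 'joint_torque': array([-1.14730945e-03, -3.92285228e+01,  1.88399237e+01,  4.18601006e+00,
       -4.58726499e-03, -1.42961065e-05]), 'tool_pos': array([ 216.93481463, -585.49758098,  220.42728534]), 'eef_rot': array([ 0.55399085, -3.09192577, -0.00331938]), 'contact_force': array([ 1.00574814,  0.37137963, -0.02816225]), 'wrist_torque': array([ 0.01106729, -0.06310155, -0.00032359]), 'grip_force': 0.0, 'gripper_width': 85.26511497905642}
scene tin_a [([493, 292, 1], 0.96), ([485, 11, 2], 0.76), ([521, 155, 2], 0.73), ([483, 11, 44], 0.16)]
scene tin_a_center [([492, 289, 48], 0.85)]
scene tray [([547, -261, 2], 0.93)]
scene tray_floor [([544, -260, 0], 0.77)]
scene scanner [([695, 59, 1], 0.64), ([546, -263, 2], 0.33)]
scene window [([697, 59, 178], 0.74)]
scene cube_carton [([474, 438, -2], 0.72)]
scene date_stamp [([630, 260, -1], 0.94)]
top tin_a [([484, 14, 0], 0.96), ([522, 156, 1], 0.57), ([489, 290, -1], 0.56)]
top tin_a_center [([488, 291, 46], 0.77)]
top tray [([546, -265, 3], 0.64)]
top tray_floor [([542, -268, 3], 0.95)]
top scanner [([693, 61, 0], 0.94)]
top window [([698, 58, 183], 0.74)]
top cube_carton [([478, 438, -1], 0.63)]
top date_stamp [([633, 255, -2], 0.72), ([519, 160, 46], 0.53)]
```

View pics/top0.png

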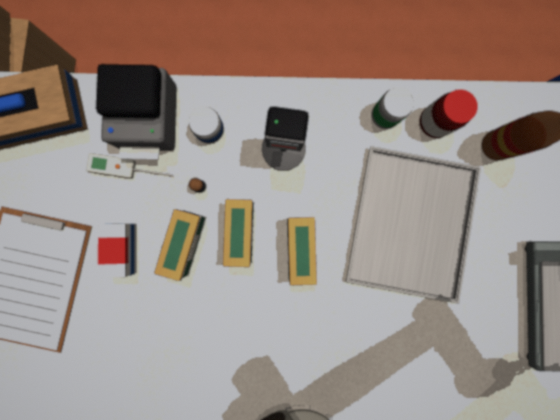

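View pics/scene0.png

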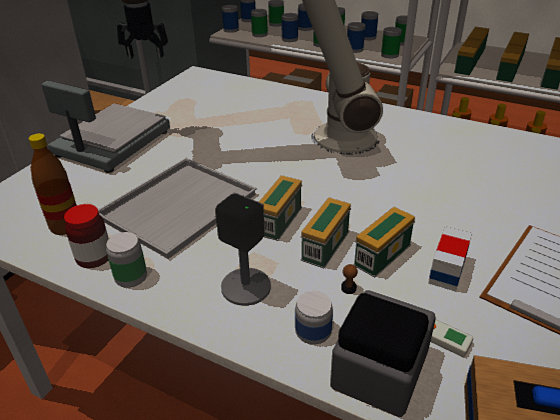

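The top view shows three tins with lids at px (302,251), (238,233) and (180,245). The scanner is at (286,128), facing the robot, and the tray is at (412,225). The carton is at (115,250) and the stamp at (197,185). Next I'll measure the yaws.

```bash
cat > h.py <<'E'
from cell import *
import cv2,numpy as np
from scipy.spatial.transform import Rotation as Ro
def px2w(c,uv,z):
    k=calibration(c);T=np.array(k["T"]);uv=np.atleast_2d(uv).astype(float)
    d=np.c_[(uv[:,0]-k["cx"])/k["fx"],(uv[:,1]-k["cy"])/k["fy"],np.ones(len(uv))]@T[:3,:3].T
    o=T[:3,3];return o+d*((z-o[2])/d[:,2])[:,None]
def lids(im):
    hsv=cv2.cvtColor(im,cv2.COLOR_BGR2HSV)
    m=cv2.inRange(hsv,(12,120,90),(30,255,255));m=cv2.morphologyEx(m,cv2.MORPH_CLOSE,np.ones((3,3)))
    out=[]
    for c in cv2.findContours(m,cv2.RETR_EXTERNAL,cv2.CHAIN_APPROX_NONE)[0]:
        if not 500<cv2.contourArea(c)<4000: continue
        w=px2w("top",c[:,0],90)[:,:2].astype(np.float32)
        (x,y),(a,b),_=r=cv2.minAreaRect(w);p=cv2.boxPoints(r)
        e=max((p[1]-p[0],p[2]-p[1]),key=np.linalg.norm);e=e*np.sign(e[0])
        out.append((round(x,1),round(y,1),round(np.degrees(np.arctan2(e[1],e[0])),1),round(max(a,b)),round(min(a,b))))
    return out
def go(pos,yaw,pitch=0):
    """tool down, tool x along world yaw (deg, or +180): rows numbers; prints"""
    s=state();R0=Ro.from_rotvec(s["eef_rot"]);best=None
    for f in(0,180):
        R=Ro.from_euler("z",yaw+f,degrees=True)*Ro.from_euler("x",180,degrees=True)
        w=(R0.inv()*R).as_rotvec()
        if best is None or np.linalg.norm(w)<np.linalg.norm(best):best=w
    d=R0.inv().apply(np.array(pos)-s["tool_pos"])
    print("t",round(s["t"],2),"tcp",s["tool_pos"].round(1),"q6",s["qpos"].round(2)[5],"d/400",(d/400).round(4),"w/360",(best/2/np.pi).round(4),"rows",round(np.linalg.norm(d)/41.7,1),round(np.degrees(np.linalg.norm(best))/7.16,1))
E
python3 - <<'E'
from h import *
im=cv2.imread("pics/top0.png")
for l in lids(im):print(l)
t=px2w("top",[(371,150),(476,167),(458,299),(347,281)],20);print(t.round(),t.mean(0).round())
g=cv2.resize(im[90:170,240:330],None,fx=7,fy=7,interpolation=cv2.INTER_CUBIC);cv2.imwrite("pics/sc.png",g)
go((484,12,160),0)
print(Ro.from_rotvec(state()["eef_rot"]).as_matrix().round(2), np.array(calibration("wrist")["mount"]).round(2))
E
```

```text
(485.0, 13.9, np.float32(2.4), 143, 57)
(494.3, 288.0, np.float32(-15.8), 146, 58)
(522.3, 155.9, np.float32(-0.7), 144, 58)
(812.3, 628.7, np.float32(-75.9), 157, 133)
(939.0, 663.2, np.float32(-3.7), 119, 43)
[[ 726. -157.   20.]
 [ 689. -413.   20.]
 [ 371. -366.   20.]
 [ 410. -101.   20.]] [ 549. -259.   20.]
t 0.9 tcp [ 217.2 -586.1  221.5] q6 -0.26 d/400 [-1.145   1.1702  0.1538] w/360 [-0.      0.      0.0565] rows 15.8 2.8
[[-0.94 -0.35  0.  ]
 [-0.35  0.94 -0.  ]
 [-0.   -0.   -1.  ]] [[  -0.     -0.96   -0.28   72.36]
 [   1.     -0.     -0.      0.31]
 [   0.     -0.28    0.96 -152.33]
 [   0.      0.      0.      1.  ]]
```

View pics/sc.png

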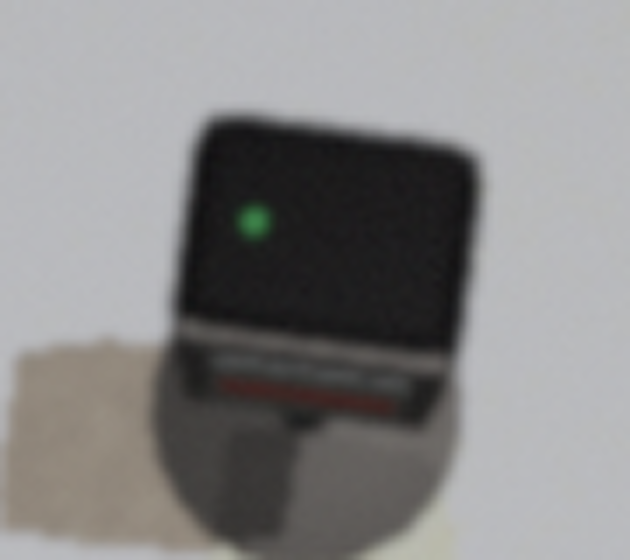

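The tins measure at heights and sizes that fit what was given. The tray yaw is about -9° and the scanner yaw about -7.5°. I'll move to above the nearest tin.

```bash
for i in 1; do python3 -m inch '[[-0.57,0.585,0.02,0,0,0.0565,1],[-0.57,0.585,0.02,0,0,0.0565,1],[-0.57,0.585,0.02,0,0,0.0565,1],[-0.57,0.585,0.02,0,0,0.0565,1],[-0.57,0.585,0.02,0,0,0.0565,1],[-0.57,0.585,0.02,0,0,0.0565,1],[-0.57,0.585,0.02,0,0,0.0565,1],[-0.57,0.585,0.02,0,0,0.0565,1],[-0.57,0.585,0.02,0,0,0.0565,1]]' 60; done
python3 - <<'E'
from h import *
go((484,14,180),2.4)
p=np.array([(185,325),(450,360),(470,155),(215,118)])/7+[240,90]
w=px2w("top",p,230);print(w.round(1)); 
for a,b in((0,1),(3,2)):
    e=w[b]-w[a];print(np.degrees(np.arctan2(e[0],-e[1])))
E
```

```text
t: 1.65
tool_pos: [351.5, -283.0, 214.0]
eef_rot: [-0.011, 3.14, 0.001]
contact_force: [0.2, 0.8, 0.5]
gripper_width: 85.6
grip_force: 0.0
t 1.65 tcp [ 351.5 -283.   214. ] q6 -1.25 d/400 [-0.3363  0.7401  0.0858] w/360 [ 0.0001  0.0003 -0.0056] rows 7.8 0.3
[[705.6  92.2 230. ]
 [697.5  21.3 230. ]
 [753.   16.7 230. ]
 [761.8  85.2 230. ]]
-6.53211598108124
-7.268684362527099
```

```bash
python3 -m inch '[[-0.336,0.74,0.04,0,0,-0.0056,1],[-0.336,0.74,0.04,0,0,-0.0056,1],[-0.336,0.74,0.04,0,0,-0.0056,1],[-0.336,0.74,0.04,0,0,-0.0056,1],[-0.336,0.74,0.04,0,0,-0.0056,1],[-0.336,0.74,0.04,0,0,-0.0056,1],[-0.336,0.74,0.04,0,0,-0.0056,1],[-0.336,0.74,0.04,0,0,-0.0056,1],[-0.336,0.74,0.04,0,0,-0.0056,1]]' 60
python3 - <<'E'
from h import *
im=snapshot("wrist");cv2.imwrite("pics/w1.png",im)
print([ (np.array(d["centre"]).round(1),round(d["score"],2)) for d in landmark_of("tin_a","wrist")],[ (np.array(d["centre"]).round(1),round(d["score"],2)) for d in landmark_of("tin_a_center","wrist")])
go((485,14,58),2.4)
E
```

```text
t: 2.4
tool_pos: [486.8, 12.8, 197.4]
eef_rot: [-0.063, 3.139, 0.001]
contact_force: [0.2, 0.1, 0.3]
gripper_width: 85.3
grip_force: 0.0
[(array([4.936e+02, 2.912e+02, 4.000e-01]), 0.9), (array([521.4, 153.7,  -3.1]), 0.77), (array([480. ,  12.5,  -2. ]), 0.66), (array([ 543.6, -259.1,   -1.5]), 0.66)] []
t 2.55 tcp [483.9   8.6 197.3] q6 -1.89 d/400 [-0.0034  0.0134  0.3483] w/360 [-0.     -0.0001 -0.001 ] rows 3.3 0.1
```

View pics/w1.png

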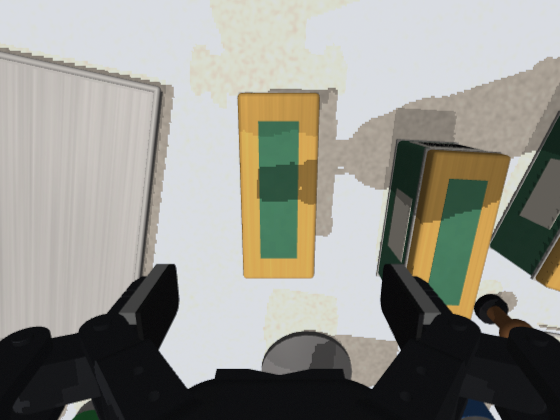

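The wrist view shows the lid centred between the jaws at px (279,185), with neighbours and tray clear. I'll descend, settle and grip.

```bash
python3 -m inch '[[0,0,0.2,0,0,0,1],[0,0,0.3,0,0,0,1],[0,0,0.35,0,0,0,1],[0,0,0.35,0,0,0,1],[0,0,0.35,0,0,0,1],[0,0,0.35,0,0,0,-1],[0,0,0.35,0,0,0,-1],[0,0,0.35,0,0,0,-1],[0,0,0.35,0,0,0,-1],[0,0,0.35,0,0,0,-1]]' 70
python3 -c "
from h import *
go((485,14,58),2.4);s=state();print(s['contact_force'],s['wrist_torque'],s['gripper_width'],s['grip_force'])"
```

```text
t: 3.38
tool_pos: [486.1, 8.9, 60.1]
eef_rot: [-0.056, 3.136, 0.002]
contact_force: [-0.5, 0.2, 6.8]
gripper_width: 58.3
grip_force: 76.1
t 3.38 tcp [486.1   8.9  60.1] q6 -1.89 d/400 [0.0024 0.0128 0.0052] w/360 [ 0.0002  0.0009 -0.001 ] rows 0.1 0.1
[-0.50179229  0.22007849  6.7698443 ] [-0.08681933  0.15371811 -0.16318142] 58.2675806969329 76.08076453674585
```

```bash
python3 -m inch '[[0,0,-0.04,0,0,0,-1],[0,0,-0.14,0,0,0,-1],[0,0,-0.24,0,0,0,-1],[0,0,-0.34,0,0,0,-1],[0,0,-0.4,0,0.1,0,-1],[0,0,-0.4,0,0.1,0,-1],[0,0,-0.4,0,0.1,0,-1],[0,0,-0.4,0,0.1,0,-1],[0,0,-0.4,0,0.1,0,-1],[0,0,-0.4,0,0.1,0,-1]]'
python3 -m inch '[[0,0,0,0,0,0,-1],[0,0,0,0,0,0,-1],[0,0,0,0,0,0,-1],[0,0,0,0,-0.1,0,-1],[0,0,0,0,-0.1,0,-1],[0,0,0,0,-0.1,0,-1],[0,0,0,0,-0.1,0,-1],[0,0,0,0,-0.1,0,-1],[0,0,0,0,-0.1,0,-1],[0,0,0,0,-0.1,0,-1]]'
cat > m.py <<'E'
from h import *
s=state();R=Ro.from_rotvec(s["eef_rot"])
print("t",round(s["t"],2),"tilt",np.round(np.degrees(np.arcsin(R.as_matrix()[2,0])),1),"F",s["contact_force"].round(2),"M tool",R.inv().apply(s["wrist_torque"]).round(3),"w",s["gripper_width"].round(1),s["grip_force"].round(0),s["tool_pos"].round(0))
E
python3 m.py
```

```text
t: 4.22
tool_pos: [485.6, 9.1, 213.0]
eef_rot: [0.041, -2.505, 0.013]
contact_force: [0.3, -0.2, -5.7]
gripper_width: 58.1
grip_force: 77.4
t: 5.05
tool_pos: [480.4, 7.9, 219.5]
eef_rot: [-0.057, 3.14, 0.001]
contact_force: [1.8, 0.1, -3.9]
gripper_width: 58.6
grip_force: 77.4Traceback (most recent call last):
  File "m.py", line 3, in <module>
    print("t",round(s["t"],2),"tilt",np.round(np.degrees(np.arcsin(R.as_matrix()[2,0])),1),"F",s["contact_force"].round(2),"M tool",R.inv().apply(s["wrist_torque"]).round(3),"w",s["gripper_width"].round(1),s["grip_force"].round(0),s["tool_pos"].round(0))
                                                                                                                                                                                  ^^^^^^^^^^^^^^^^^^^^^^^^
AttributeError: 'float' object has no attribute 'round'
```

```bash
sed -i 's/s\["gripper_width"\].round(1),s\["grip_force"\].round(0)/round(s["gripper_width"],1),round(s["grip_force"])/' m.py
python3 -m inch '[[0,0,0,0,0,0,-1],[0,0,0,0,0,0,-1],[0,0,0,0,0,0,-1]]' >/dev/null; python3 m.py
python3 -m inch '[[0,0,0,0,-0.1,0,-1],[0,0,0,0,-0.1,0,-1],[0,0,0,0,-0.1,0,-1],[0,0,0,0,-0.1,0,-1],[0,0,0,0,-0.1,0,-1],[0,0,0,0,-0.1,0,-1],[0,0,0,0,-0.1,0,-1],[0,0,0,0,-0.1,0,-1],[0,0,0,0,-0.1,0,-1]]' >/dev/null; python3 m.py
python3 -m inch '[[0,0,0,0,0.1,0,-1],[0,0,0,0,0.1,0,-1],[0,0,0,0,0.1,0,-1],[0,0,0,0,0.1,0,-1],[0,0,0,0,0.1,0,-1],[0,0,0,0,0.1,0,-1],[0,0,0,0,0.1,0,-1],[0,0,0,0,0.1,0,-1],[0,0,0,0,0.1,0,-1]]' > /dev/null;  python3 m.py
```

```text
t 5.3 tilt -0.0 F [-0.3  -0.2  -4.84] M tool [ 0.033 -0.065  0.018] w 58.4 77 [485.   9. 218.]
t 6.05 tilt -35.7 F [ 1.02 -0.68 -3.17] M tool [-0.002  1.749 -0.022] w 58.3 78 [469.  14. 229.]
t 6.8 tilt 0.9 F [ 0.49 -0.66 -3.34] M tool [-0.035 -0.218  0.013] w 58.2 78 [471.  15. 225.]
```

```bash
python3 -m inch '[[0,0,0,0,0,0,-1],[0,0,0,0,0,0,-1],[0,0,0,0,0,0,-1]]' >/dev/null; python3 m.py;python3 -m inch '[[0,0,0,0,0,0,-1]]' >/dev/null; python3 m.py
```

```text
t 7.05 tilt 0.7 F [ 0.83  0.23 -3.64] M tool [ 0.021 -0.039  0.019] w 58.0 78 [466.  13. 225.]
t 7.13 tilt 0.7 F [-0.44  0.29 -2.98] M tool [-0.05  -0.061  0.055] w 58.3 78 [466.  13. 226.]
```

Tin 1 is quiet: its moment stayed at about -0.05 between the two ends. I'll take it to the tray's far slot.

```bash
python3 -c "
from h import *
go((537,-325,130),-9)"
```

```text
t 7.13 tcp [466.4  13.2 225.8] q6 -1.93 d/400 [-0.1552 -0.8478  0.2458] w/360 [-0.0017 -0.0017  0.0296] rows 8.6 1.5
```

```bash
python3 -m inch '[[-0.155,-0.848,0.2,-0.0017,-0.0017,0.03,-1],[-0.155,-0.848,0.2,-0.0017,-0.0017,0.03,-1],[-0.155,-0.848,0.2,-0.0017,-0.0017,0.03,-1],[-0.155,-0.848,0.2,-0.0017,-0.0017,0.03,-1],[-0.155,-0.848,0.2,-0.0017,-0.0017,0.03,-1],[-0.155,-0.848,0.2,-0.0017,-0.0017,0.03,-1],[-0.155,-0.848,0.2,-0.0017,-0.0017,0.03,-1],[-0.155,-0.848,0.2,-0.0017,-0.0017,0.03,-1],[-0.155,-0.848,0.2,-0.0017,-0.0017,0.03,-1],[-0.155,-0.848,0.2,-0.0017,-0.0017,0.03,-1]]'
python3 -m inch '[[0,0,0,0,0,0,-1],[0,0,0,0,0,0,-1],[0,0,0,0,0,0,-1],[0,0,0,0,0,0,-1]]'
python3 -c "
from h import *
im=snapshot('wrist');cv2.imwrite('pics/w2.png',im)
go((537,-325,64),-9)"; python3 m.py
```

```text
t: 7.97
tool_pos: [537.2, -328.6, 146.3]
eef_rot: [-0.258, -3.129, 0.001]
contact_force: [1.1, 1.1, -3.8]
gripper_width: 58.4
grip_force: 78.4
t: 8.3
tool_pos: [538.1, -323.7, 149.2]
eef_rot: [0.249, 3.131, -0.0]
contact_force: [0.5, -0.0, -4.1]
gripper_width: 58.4
grip_force: 78.4
t 8.35 tcp [ 538.2 -323.8  149.2] q6 -1.45 d/400 [ 0.0026 -0.0034  0.2129] w/360 [-0.      0.0001 -0.0003] rows 2.0 0.0
t 8.35 tilt -0.0 F [-0.14 -0.1  -3.01] M tool [-0.053 -0.    -0.011] w 58.7 78 [ 538. -324.  149.]
```

View pics/w2.png

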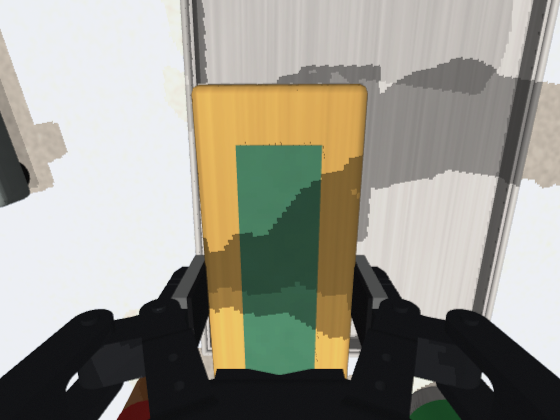

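The tin is over the tray with its left side about 34 mm from the wall and its yaw aligned. I'll lower it gently.

```bash
python3 -m inch '[[0,0,0.08,0,0,0,-1],[0,0,0.15,0,0,0,-1],[0,0,0.185,0,0,0,-1],[0,0,0.195,0,0,0,-1],[0,0,0.2,0,0,0,-1],[0,0,0.205,0,0,0,-1],[0,0,0.205,0,0,0,-1],[0,0,0.205,0,0,0,-1]]'; python3 m.py
```

```text
t: 9.02
tool_pos: [538.8, -325.1, 67.8]
eef_rot: [0.251, 3.129, -0.001]
contact_force: [-0.2, 0.2, -4.0]
gripper_width: 58.8
grip_force: 78.3
t 9.02 tilt -0.1 F [-0.2   0.18 -3.98] M tool [-0.    -0.005  0.013] w 58.8 78 [ 539. -325.   68.]
```

```bash
python3 -m inch '[[0,0,0.003,0,0,0,-1],[0,0,0.006,0,0,0,-1],[0,0,0.009,0,0,0,-1],[0,0,0.009,0,0,0,-1],[0,0,0.009,0,0,0,-1]]'; python3 m.py
```

```text
t: 9.43
tool_pos: [538.0, -325.1, 65.4]
eef_rot: [0.25, 3.131, -0.001]
contact_force: [-4.8, 3.2, 7.1]
gripper_width: 58.3
grip_force: 79.7
t 9.43 tilt -0.1 F [-4.83  3.25  7.14] M tool [-0.6    1.03  -0.109] w 58.3 80 [ 538. -325.   65.]
```

Contact. Release, rise, and head for the middle tin (522,156).

```bash
python3 -m inch '[[0,0,0,0,0,0,0.5],[0,0,0,0,0,0,1],[0,0,0,0,0,0,1],[0,0,0,0,0,0,1],[0,0,-0.05,0,0,0,1],[0,0,-0.15,0,0,0,1],[0,0,-0.25,0,0,0,1],[0,0,-0.35,0,0,0,1],[0,0,-0.35,0,0,0,1]]'
python3 -c "
from h import *
go((522,155,200),-0.7)"
```

```text
t: 10.18
tool_pos: [542.4, -327.5, 213.0]
eef_rot: [0.248, 3.115, -0.012]
contact_force: [0.6, 0.2, 1.4]
gripper_width: 85.1
grip_force: 0.0
t 10.18 tcp [ 542.4 -327.5  213. ] q6 -1.45 d/400 [0.2416 1.1833 0.0209] w/360 [-0.0012  0.0026 -0.0233] rows 11.6 1.2
```

```bash
python3 -m inch '[[0.2,0.99,0,0,0,-0.0233,1],[0.2,0.99,0,0,0,-0.0233,1],[0.2,0.99,0,0,0,-0.0233,1],[0.2,0.99,0,0,0,-0.0233,1],[0.2,0.99,0,0,0,-0.0233,1],[0.2,0.99,0,0,0,-0.0233,1],[0.2,0.99,0,0,0,-0.0233,1],[0.2,0.99,0,0,0,-0.0233,1],[0.2,0.99,0,0,0,-0.0233,1],[0.2,0.99,0,0,0,-0.0233,1]]'
python3 -m inch '[[0,0,0,0,0,0,1],[0,0,0,0,0,0,1]]'
python3 -c "
from h import *
im=snapshot('top');cv2.imwrite('pics/top1.png',im)
print(lids(im))
go((522,155,200),-0.7)"
```

```text
t: 11.02
tool_pos: [522.1, 81.9, 202.9]
eef_rot: [0.019, 3.141, 0.001]
contact_force: [0.7, -0.9, 0.6]
gripper_width: 85.5
grip_force: 0.0
t: 11.18
tool_pos: [522.2, 80.4, 202.6]
eef_rot: [-0.017, -3.141, -0.0]
contact_force: [0.1, -0.2, -1.0]
gripper_width: 85.4
grip_force: 0.0
[(536.3, -320.1, np.float32(-9.2), 149, 60), (812.2, 628.6, np.float32(-75.7), 157, 133), (939.5, 660.0, np.float32(-0.4), 118, 43)]
t 11.23 tcp [522.1  79.3 202.5] q6 -2.04 d/400 [0.0028 0.1893 0.0062] w/360 [-0.     -0.0001 -0.0001] rows 1.8 0.0
```

The placed tin's lid measures about 5 mm higher in y than the arm's own reading, and tin 1 showed the same offset. I'll correct for it and target y = 151.

```bash
python3 -m inch '[[0,0.09,0,0,0,0,1],[0,0.179,0,0,0,0,1],[0,0.179,0,0,0,0,1],[0,0.179,0.1,0,0,0,1],[0,0.179,0.2,0,0,0,1],[0,0.179,0.3,0,0,0,1],[0,0.179,0.355,0,0,0,1],[0,0.179,0.355,0,0,0,1],[0,0.179,0.355,0,0,0,1]]'
python3 m.py
python3 -m inch '[[0,0,0,0,0,0,-1],[0,0,0,0,0,0,-1],[0,0,0,0,0,0,-1],[0,0,0,0,0,0,-1],[0,0,0,0,0,0,-1]]' 70
python3 m.py
```

```text
t: 11.98
tool_pos: [523.2, 148.9, 60.1]
eef_rot: [-0.024, -3.139, 0.003]
contact_force: [0.8, 0.0, -0.2]
gripper_width: 85.6
grip_force: 0.0
t 11.98 tilt 0.1 F [ 0.82  0.04 -0.21] M tool [-0.057 -0.075 -0.009] w 85.6 0 [523. 149.  60.]
t: 12.4
tool_pos: [526.0, 152.1, 64.2]
eef_rot: [0.02, 3.134, 0.006]
contact_force: [-0.3, 2.4, 6.5]
gripper_width: 58.3
grip_force: 74.7
t 12.4 tilt -0.4 F [-0.3   2.41  6.52] M tool [-0.376 -0.07   0.046] w 58.3 75 [526. 152.  64.]
```

```bash
python3 -m inch '[[0,0,-0.04,0,0,0,-1],[0,0,-0.14,0,0,0,-1],[0,0,-0.24,0,0,0,-1],[0,0,-0.34,0,0,0,-1],[0,0,-0.38,0,0.09,0,-1],[0,0,-0.38,0,0.09,0,-1],[0,0,-0.38,0,0.09,0,-1],[0,0,-0.38,0,0.09,0,-1],[0,0,-0.38,0,0.09,0,-1],[0,0,-0.38,0,0.09,0,-1]]' >/dev/null
python3 m.py
python3 -m inch '[[0,0,0,0,0,0,-1],[0,0,0,0,0,0,-1],[0,0,0,0,0,0,-1],[0,0,0,0,-0.09,0,-1],[0,0,0,0,-0.09,0,-1],[0,0,0,0,-0.09,0,-1],[0,0,0,0,-0.09,0,-1],[0,0,0,0,-0.09,0,-1],[0,0,0,0,-0.09,0,-1],[0,0,0,0,-0.09,0,-1]]' >/dev/null
python3 -m inch '[[0,0,0,0,0,0,-1],[0,0,0,0,0,0,-1],[0,0,0,0,0,0,-1]]' >/dev/null; python3 m.py
python3 -m inch '[[0,0,0,0,0,0,-1]]' >/dev/null; python3 m.py
python3 -m inch '[[0,0,0,0,-0.09,0,-1],[0,0,0,0,-0.09,0,-1],[0,0,0,0,-0.09,0,-1],[0,0,0,0,-0.09,0,-1],[0,0,0,0,-0.09,0,-1],[0,0,0,0,-0.09,0,-1],[0,0,0,0,-0.09,0,-1],[0,0,0,0,-0.09,0,-1]]' >/dev/null; python3 m.py
python3 -m inch '[[0,0,0,0,0.09,0,-1],[0,0,0,0,0.09,0,-1],[0,0,0,0,0.09,0,-1],[0,0,0,0,0.09,0,-1],[0,0,0,0,0.09,0,-1],[0,0,0,0,0.09,0,-1],[0,0,0,0,0.09,0,-1],[0,0,0,0,0.09,0,-1],[0,0,0,0,0.09,0,-1],[0,0,0,0,0.09,0,-1]]' > /dev/null;  python3 m.py
python3 -m inch '[[0,0,0,0,0,0,-1]]' >/dev/null; python3 m.py
python3 -m inch '[[0,0,0,0,0,0,-1]]' >/dev/null; python3 m.py
```

```text
t 13.23 tilt 32.7 F [-0.85 -0.17 -8.64] M tool [ 3.220e-01 -2.858e+00  1.000e-03] w 58.2 78 [525. 150. 209.]
t 14.32 tilt 0.1 F [ 0.12  0.47 -4.28] M tool [-0.041 -0.036  0.031] w 58.2 78 [524. 151. 212.]
t 14.4 tilt 0.1 F [-0.69 -0.15 -3.43] M tool [-0.019  0.014  0.006] w 58.3 78 [524. 150. 212.]
t 15.07 tilt -31.7 F [-0.32 -1.07 -6.31] M tool [ 0.216  1.82  -0.028] w 57.9 78 [523. 147. 216.]
t 15.9 tilt 0.6 F [-0.64  0.41 -5.29] M tool [ 0.034 -0.027 -0.046] w 58.0 78 [524. 149. 217.]
t 15.98 tilt 0.6 F [-0.13  0.07 -5.04] M tool [-0.005 -0.118  0.056] w 58.1 78 [523. 149. 218.]
t 16.07 tilt 0.6 F [ 0.43  0.27 -4.91] M tool [-0.006 -0.132  0.011] w 58.0 78 [523. 149. 218.]
```

```bash
cat > avg.py <<'E'
from h import *
M=[]
for i in range(8):
    snapshot("top");s=state();M.append(Ro.from_rotvec(s["eef_rot"]).inv().apply(s["wrist_torque"])[1])
print(np.round(M,3),"mean",np.mean(M).round(3))
E
python3 avg.py
python3 -m inch '[[0,0,0,0,0.09,0,-1],[0,0,0,0,0.09,0,-1],[0,0,0,0,0.09,0,-1],[0,0,0,0,0.09,0,-1],[0,0,0,0,0.09,0,-1],[0,0,0,0,0.09,0,-1],[0,0,0,0,0.09,0,-1],[0,0,0,0,0.09,0,-1]]' >/dev/null
python3 -m inch '[[0,0,0,0,-0.09,0,-1],[0,0,0,0,-0.09,0,-1],[0,0,0,0,-0.09,0,-1],[0,0,0,0,-0.09,0,-1],[0,0,0,0,-0.09,0,-1],[0,0,0,0,-0.09,0,-1],[0,0,0,0,-0.09,0,-1],[0,0,0,0,-0.09,0,-1],[0,0,0,0,-0.09,0,-1],[0,0,0,0,-0.09,0,-1]]' > /dev/null;  python3 m.py; python3 avg.py
```

```text
[-0.149 -0.113 -0.105 -0.022 -0.078 -0.107 -0.143 -0.137] mean -0.107
t 17.97 tilt 0.6 F [ 0.17 -0.31 -4.78] M tool [ 0.001  0.011 -0.022] w 58.1 78 [525. 149. 218.]
[-0.028 -0.029  0.006 -0.017 -0.    -0.023 -0.01  -0.002] mean -0.013
```

Tin 2 rattles: averaged moment goes from -0.107 to -0.013 N·m as it is tipped the other way, a shift of 0.094. I'll set it back down, then test and place tin 3.

```bash
python3 -m inch '[[0,0,0.08,0,-0.0017,0,-1],[0,0,0.18,0,-0.0017,0,-1],[0,0,0.28,0,-0.0017,0,-1],[0,0,0.34,0,-0.0017,0,-1],[0,0,0.36,0,-0.0017,0,-1],[0,0,0.37,0,-0.0017,0,-1],[0,0,0.375,0,-0.0017,0,-1],[0,0,0.38,0,-0.0017,0,-1],[0,0,0.38,0,-0.0017,0,-1]]'; python3 m.py
```

```text
t: 19.12
tool_pos: [524.1, 149.5, 67.8]
eef_rot: [0.017, 3.138, 0.003]
contact_force: [-0.5, -0.5, -4.8]
gripper_width: 58.3
grip_force: 77.8
t 19.12 tilt -0.2 F [-0.46 -0.46 -4.79] M tool [-0.013  0.093 -0.012] w 58.3 78 [524. 150.  68.]
```

```bash
python3 -m inch '[[0,0,0.004,0,0,0,-1],[0,0,0.008,0,0,0,-1],[0,0,0.011,0,0,0,-1],[0,0,0.011,0,0,0,-1]]'; python3 m.py
```

```text
t: 19.45
tool_pos: [523.6, 149.4, 64.2]
eef_rot: [0.016, 3.138, 0.001]
contact_force: [-3.9, 1.2, 6.1]
gripper_width: 58.3
grip_force: 79.2
t 19.45 tilt -0.2 F [-3.86  1.2   6.14] M tool [-0.032  1.102  0.098] w 58.3 79 [524. 149.  64.]
```

Contact. Release, rise, and move to tin 3.

```bash
python3 -m inch '[[0,0,0,0,0,0,0.5],[0,0,0,0,0,0,1],[0,0,0,0,0,0,1],[0,0,0,0,0,0,1],[0,0,-0.05,0,0,0,1],[0,0,-0.15,0,0,0,1],[0,0,-0.25,0,0,0,1],[0,0,-0.35,0,0,0,1],[0,0,-0.35,0,0,0,1]]'
python3 -c "
from h import *
go((496,284,200),-15.8)"
```

```text
t: 20.2
tool_pos: [527.7, 150.6, 211.1]
eef_rot: [0.015, 3.124, 0.01]
contact_force: [2.0, 0.5, 0.7]
gripper_width: 85.2
grip_force: 0.0
t 20.2 tcp [527.7 150.6 211.1] q6 -2.16 d/400 [0.0828 0.3327 0.0286] w/360 [0.0014 0.0026 0.0424] rows 3.3 2.1
```

```bash
python3 -m inch '[[0.083,0.333,0.02,0,0,0.0424,1],[0.083,0.333,0.02,0,0,0.0424,1],[0.083,0.333,0.02,0,0,0.0424,1],[0.083,0.333,0.02,0,0,0.0424,1],[0.083,0.333,0.02,0,0,0.0424,1],[0.083,0.333,0.02,0,0,0.0424,1],[0.083,0.333,0.02,0,0,0.0424,1]]' >/dev/null
python3 -c "
from h import *
im=snapshot('wrist');cv2.imwrite('pics/w3.png',im)
go((496,284,60),-15.8)"; python3 m.py
```

```text
t 20.83 tcp [491.2 281.5 193.7] q6 -2.66 d/400 [-0.0096  0.0094  0.3342] w/360 [-0.      0.0001 -0.0004] rows 3.2 0.0
t 20.83 tilt -0.0 F [0.33 0.13 0.01] M tool [ 0.019  0.028 -0.021] w 85.5 0 [491. 281. 194.]
```

View pics/w3.png

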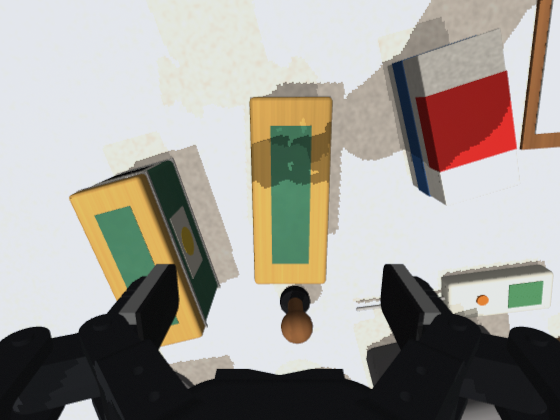

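The lid is about 8 mm toward +tool y (px 291 against 280). The stamp sits beyond the tin's far end, clear. I'll correct, descend and grip.

```bash
python3 -m inch '[[-0.009,0.018,0.02,0,0,0,1],[-0.009,0.018,0.12,0,0,0,1],[-0.009,0.018,0.22,0,0,0,1],[-0.009,0.018,0.3,0,0,0,1],[-0.009,0.018,0.332,0,0,0,1],[-0.009,0.018,0.332,0,0,0,1],[-0.009,0.018,0.332,0,0,0,1]]' 70
python3 -m inch '[[0,0,0,0,0,0,-1],[0,0,0,0,0,0,-1],[0,0,0,0,0,0,-1],[0,0,0,0,0,0,-1],[0,0,0,0,0,0,-1]]' 70
python3 -m inch '[[0,0,-0.04,0,0,0,-1],[0,0,-0.14,0,0,0,-1],[0,0,-0.24,0,0,0,-1],[0,0,-0.34,0,0,0,-1],[0,0,-0.38,0,0.09,0,-1],[0,0,-0.38,0,0.09,0,-1],[0,0,-0.38,0,0.09,0,-1],[0,0,-0.38,0,0.09,0,-1],[0,0,-0.38,0,0.09,0,-1],[0,0,-0.38,0,0.09,0,-1]]' >/dev/null
python3 m.py
python3 -m inch '[[0,0,0,0,0,0,-1],[0,0,0,0,0,0,-1],[0,0,0,0,-0.09,0,-1],[0,0,0,0,-0.09,0,-1],[0,0,0,0,-0.09,0,-1],[0,0,0,0,-0.09,0,-1],[0,0,0,0,-0.09,0,-1],[0,0,0,0,-0.09,0,-1],[0,0,0,0,-0.09,0,-1],[0,0,0,0,-0.09,0,-1]]' >/dev/null
python3 m.py; python3 avg.py
python3 -m inch '[[0,0,0,0,-0.09,0,-1],[0,0,0,0,-0.09,0,-1],[0,0,0,0,-0.09,0,-1],[0,0,0,0,-0.09,0,-1],[0,0,0,0,-0.09,0,-1],[0,0,0,0,-0.09,0,-1],[0,0,0,0,-0.09,0,-1],[0,0,0,0,-0.09,0,-1]]' >/dev/null; python3 m.py
python3 -m inch '[[0,0,0,0,0.09,0,-1],[0,0,0,0,0.09,0,-1],[0,0,0,0,0.09,0,-1],[0,0,0,0,0.09,0,-1],[0,0,0,0,0.09,0,-1],[0,0,0,0,0.09,0,-1],[0,0,0,0,0.09,0,-1],[0,0,0,0,0.09,0,-1],[0,0,0,0,0.09,0,-1],[0,0,0,0,0.09,0,-1]]' > /dev/null;  python3 m.py;python3 avg.py
python3 -c "
from h import *
go((558,-195,200),-9)"
```

```text
t: 21.42
tool_pos: [497.1, 287.6, 60.2]
eef_rot: [0.436, 3.111, -0.002]
contact_force: [0.8, 0.1, 0.3]
gripper_width: 85.3
grip_force: 0.0
t: 21.83
tool_pos: [497.7, 289.0, 63.2]
eef_rot: [0.433, 3.108, 0.004]
contact_force: [-0.6, -0.5, 6.4]
gripper_width: 58.1
grip_force: 77.7
t 22.67 tilt 32.6 F [ 1.71  0.34 -4.94] M tool [-0.11  -1.962 -0.013] w 58.1 78 [498. 287. 209.]
t 23.5 tilt -0.0 F [ 0.48 -0.05 -4.49] M tool [-0.008 -0.08   0.033] w 58.6 78 [496. 289. 214.]
[-0.044 -0.058 -0.037 -0.071 -0.026 -0.052  0.001 -0.046] mean -0.042
t 24.57 tilt -27.5 F [ 0.95  0.32 -4.8 ] M tool [-0.073  1.488 -0.022] w 58.4 78 [543. 263. 267.]
t 25.4 tilt 4.9 F [-0.48 -0.23 -4.59] M tool [-0.008 -0.314 -0.047] w 57.7 78 [541. 263. 266.]
[-0.275 -0.309 -0.324 -0.319 -0.323 -0.311 -0.323 -0.3  ] mean -0.31
t 25.8 tcp [541.9 262.9 265.9] q6 -2.48 d/400 [-0.3128 -1.1032  0.1561] w/360 [-0.0021 -0.0137 -0.0115] rows 11.1 0.9
```

The second tilt was cut short by the arm's limits, so the tin ended up unlevel. I'll level it, remeasure, and travel on.

```bash
python3 -m inch '[[-0.1,-0.4,0.1,0,-0.0137,0,-1],[-0.3,-0.95,0.1,-0.002,-0.0137,-0.0115,-1],[-0.3,-0.95,0.1,-0.002,-0.0137,-0.0115,-1],[-0.3,-0.95,0.1,-0.002,-0.0137,-0.0115,-1],[-0.3,-0.95,0.1,-0.002,-0.0137,-0.0115,-1],[-0.3,-0.95,0.1,-0.002,-0.0137,-0.0115,-1],[-0.3,-0.95,0.1,-0.002,-0.0137,-0.0115,-1],[-0.3,-0.95,0.1,-0.002,-0.0137,-0.0115,-1],[-0.3,-0.95,0.1,-0.002,-0.0137,-0.0115,-1],[-0.3,-0.95,0.1,-0.002,-0.0137,-0.0115,-1]]'
python3 -m inch '[[0,0,0,0,0,0,-1],[0,0,0,0,0,0,-1],[0,0,0,0,0,0,-1]]'
python3 m.py; python3 avg.py
python3 -c "
from h import *
go((558,-195,150),-9)"
```

```text
t: 26.63
tool_pos: [568.4, -137.9, 221.4]
eef_rot: [-0.25, -3.131, 0.002]
contact_force: [0.6, 0.3, -4.3]
gripper_width: 58.2
grip_force: 77.8
t: 26.88
tool_pos: [568.8, -134.3, 221.7]
eef_rot: [-0.247, -3.131, 0.0]
contact_force: [-0.0, 0.2, -4.9]
gripper_width: 57.9
grip_force: 77.9
t 26.88 tilt 0.0 F [-0.03  0.21 -4.85] M tool [-0.079 -0.062 -0.007] w 57.9 78 [ 569. -134.  222.]
[-0.065  0.004 -0.034 -0.063 -0.09  -0.024  0.01   0.008] mean -0.032
t 27.28 tcp [ 569.  -133.7  221.9] q6 -1.77 d/400 [ 0.0033 -0.1557  0.1798] w/360 [-0.0001 -0.      0.0002] rows 2.3 0.0
```

Tin 3 is quiet (-0.042 to -0.032). I'll place it in the +y slot, bottom contact expected at a TCP height of about 67.

```bash
python3 -m inch '[[0.003,-0.08,0,0,0,0,-1],[0.003,-0.156,0.05,0,0,0,-1],[0.003,-0.156,0.15,0,0,0,-1],[0.003,-0.156,0.25,0,0,0,-1],[0.003,-0.156,0.33,0,0,0,-1],[0.003,-0.156,0.36,0,0,0,-1],[0.003,-0.156,0.37,0,0,0,-1],[0.003,-0.156,0.375,0,0,0,-1],[0.003,-0.156,0.375,0,0,0,-1],[0.003,-0.156,0.375,0,0,0,-1]]'; python3 m.py
python3 -c "
from h import *
im=snapshot('scene');cv2.imwrite('pics/s4.png',cv2.resize(im[130:290,80:300],None,fx=3,fy=3))"
```

```text
t: 28.12
tool_pos: [559.4, -195.9, 73.6]
eef_rot: [0.245, 3.129, -0.001]
contact_force: [-0.2, -0.5, -3.3]
gripper_width: 58.1
grip_force: 78.2
t 28.12 tilt -0.2 F [-0.2  -0.49 -3.3 ] M tool [-0.016 -0.034 -0.035] w 58.1 78 [ 559. -196.   74.]
```

View pics/s4.png

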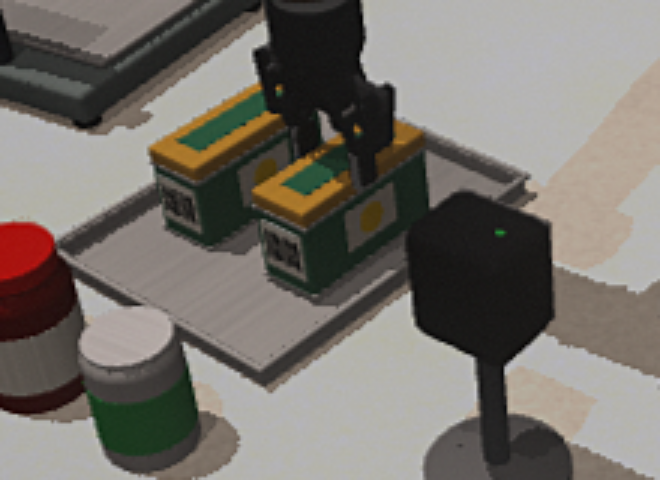

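Tin 1 stands in the tray and tin 3 hovers inside beside it, clear of the walls. I'll lower it the last few millimetres.

```bash
python3 -m inch '[[0,0,0.005,0,0,0,-1],[0,0,0.009,0,0,0,-1],[0,0,0.013,0,0,0,-1],[0,0,0.016,0,0,0,-1],[0,0,0.016,0,0,0,-1]]'; python3 m.py
```

```text
t: 28.58
tool_pos: [558.2, -195.9, 67.3]
eef_rot: [0.245, 3.131, -0.001]
contact_force: [-2.8, 0.5, 5.6]
gripper_width: 57.9
grip_force: 79.3
t 28.58 tilt -0.0 F [-2.8   0.53  5.55] M tool [-0.625  0.929 -0.033] w 57.9 79 [ 558. -196.   67.]
```

Seated. Release, rise, and return to tin 2, at (523.6,149.4) with yaw about -0.7.

```bash
python3 -m inch '[[0,0,0,0,0,0,0.5],[0,0,0,0,0,0,1],[0,0,0,0,0,0,1],[0,0,0,0,0,0,1],[0,0,-0.05,0,0,0,1],[0,0,-0.15,0,0,0,1],[0,0,-0.25,0,0,0,1],[0,0,-0.34,0,0,0,1],[0,0,-0.34,0,0,0,1],[0,0,-0.34,0,0,0,1]]' >/dev/null
python3 -c "
from h import *
go((524,149.5,200),-0.7)"
```

```text
t 29.42 tcp [ 559.4 -196.   204.3] q6 -1.66 d/400 [0.2225 0.8392 0.0093] w/360 [-0.0001  0.001  -0.023 ] rows 8.3 1.2
```

```bash
python3 -m inch '[[0.2225,0.839,0.01,0,0,-0.023,1],[0.2225,0.839,0.01,0,0,-0.023,1],[0.2225,0.839,0.01,0,0,-0.023,1],[0.2225,0.839,0.01,0,0,-0.023,1],[0.2225,0.839,0.01,0,0,-0.023,1],[0.2225,0.839,0.01,0,0,-0.023,1],[0.2225,0.839,0.01,0,0,-0.023,1],[0.2225,0.839,0.01,0,0,-0.023,1],[0.2225,0.839,0.01,0,0,-0.023,1],[0.2225,0.839,0.01,0,0,-0.023,1]]'
python3 -c "
from h import *
for n in ('window','scanner'):
  print(n,[(np.array(d['centre']).round(),round(d['score'],2)) for c in ('scene','wrist','top') if snapshot(c) is not None for d in landmark_of(n,c)[:1]])
go((524,149.5,60),-0.7)"
```

```text
t: 30.25
tool_pos: [521.5, 152.4, 195.5]
eef_rot: [-0.012, -3.139, 0.002]
contact_force: [0.5, -0.6, 0.8]
gripper_width: 85.1
grip_force: 0.0
window [(array([696.,  60., 183.]), 0.8), (array([698.,  62., 184.]), 0.55)]
scanner [(array([695.,  60.,  -2.]), 0.75), (array([703.,  56.,  -1.]), 0.65), (array([692.,  61.,  -2.]), 0.76)]
t 30.85 tcp [522.6 149.1 197.3] q6 -2.16 d/400 [-0.0036  0.0011  0.3433] w/360 [-0.     -0.     -0.0002] rows 3.3 0.0
```

```bash
python3 -m inch '[[-0.003,0,0.1,0,0,0,1],[-0.003,0,0.2,0,0,0,1],[-0.003,0,0.3,0,0,0,1],[-0.003,0,0.343,0,0,0,1],[-0.003,0,0.343,0,0,0,1],[-0.003,0,0.343,0,0,0,-1],[-0.003,0,0.343,0,0,0,-1],[-0.003,0,0.343,0,0,0,-1],[-0.003,0,0.343,0,0,0,-1],[-0.003,0,0.343,0,0,0,-1]]' 70
python3 -c "
from h import *
y=np.radians(-7);print(698-155*np.cos(y),56-155*np.sin(y))
go((698-155*np.cos(y),56-155*np.sin(y),62+137),-7)"; python3 m.py
```

```text
t: 31.68
tool_pos: [525.9, 151.0, 62.8]
eef_rot: [0.018, 3.136, 0.005]
contact_force: [0.0, 2.7, 7.3]
gripper_width: 58.3
grip_force: 76.9
544.155346495595 74.88974822779787
t 31.68 tcp [525.9 151.   62.8] q6 -2.16 d/400 [-0.0499 -0.1888 -0.3407] w/360 [0.0005 0.0009 0.0176] rows 3.8 0.9
t 31.68 tilt -0.3 F [0.01 2.71 7.31] M tool [-0.702  0.179  0.056] w 58.3 77 [526. 151.  63.]
```

```bash
python3 -m inch '[[0,0,-0.04,0,0,0,-1],[0,0,-0.14,0,0,0,-1],[0,0,-0.24,0,0,0,-1],[0,0,-0.32,0,0,0,-1],[-0.02,-0.07,-0.3425,0,0,0.009,-1],[-0.04,-0.14,-0.3425,0,0,0.0176,-1],[-0.05,-0.189,-0.3425,0,0.0005,0.0176,-1],[-0.05,-0.189,-0.3425,0,0.0005,0.0176,-1],[-0.05,-0.189,-0.3425,0,0.0005,0.0176,-1],[-0.05,-0.189,-0.3425,0,0.0005,0.0176,-1]]'
python3 -m inch '[[0,0,0,0,0,0,-1],[0,0,0,0,0,0,-1],[0,0,0,0,0,0,-1]]'
python3 m.py
python3 -c "
from h import *
for c in ('scene','top','wrist'):
  im=snapshot(c);cv2.imwrite(f'pics/f_{c}.png',im)
  for n in ('window','scanner','tin_a_center'): print(c,n,[(np.array(d['centre']).round(),round(d['score'],2)) for d in landmark_of(n,c)])
a=cv2.resize(cv2.imread('pics/f_scene.png')[140:320,190:410],None,fx=1.8,fy=1.8);b=cv2.resize(cv2.imread('pics/f_top.png')[90:300,180:420],None,fx=1.6,fy=1.54)
b=cv2.resize(b,(390,a.shape[0]));cv2.imwrite('pics/f.png',np.hstack([a,b]))
go((544,75,199.8),-7)"
```

```text
t: 32.52
tool_pos: [541.8, 73.6, 196.3]
eef_rot: [-0.194, -3.13, 0.001]
contact_force: [-0.1, 0.2, -4.5]
gripper_width: 58.2
grip_force: 78.0
t: 32.77
tool_pos: [542.5, 74.4, 196.9]
eef_rot: [-0.191, -3.132, 0.001]
contact_force: [0.0, -0.5, -5.0]
gripper_width: 58.0
grip_force: 78.0
t 32.77 tilt 0.2 F [ 0.02 -0.53 -5.03] M tool [ 0.026 -0.013  0.016] w 58.0 78 [543.  74. 197.]
scene window [(array([693.,  61., 179.]), 0.92)]
scene scanner [(array([696.,  61.,   1.]), 0.79), (array([693.,  59., 180.]), 0.62)]
scene tin_a_center []
top window []
top scanner [(array([694.,  62.,   2.]), 0.57)]
top tin_a_center [(array([ 550., -194.,   50.]), 0.72)]
wrist window []
wrist scanner []
wrist tin_a_center []
t 33.37 tcp [542.8  73.7 197. ] q6 -2.12 d/400 [-0.0027  0.0036 -0.0069] w/360 [-0.0001 -0.0006 -0.0002] rows 0.1 0.0
```

View pics/f.png

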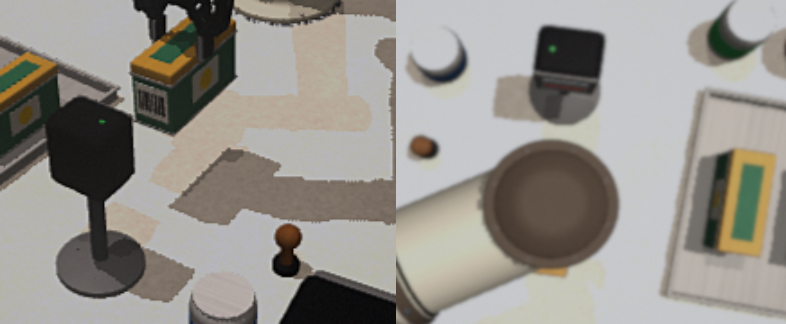

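View pics/f_wrist.png

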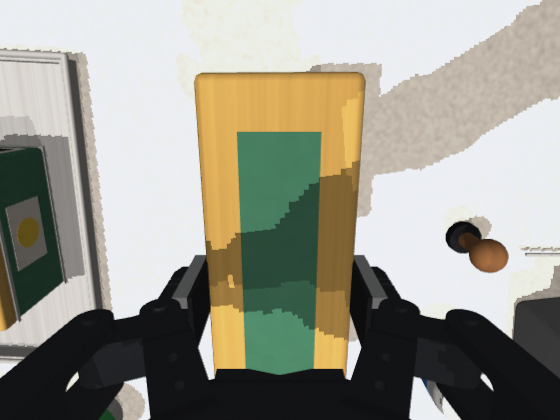

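```bash
python3 -c "
from h import *
k=calibration('wrist');T=np.array(k['mount'])
for u in ((280,73),(197,80),(364,80)):
  d=T[:3,:3]@[(u[0]-k['cx'])/k['fx'],(u[1]-k['cy'])/k['fy'],1];o=T[:3,3];print((o+d*((-27-o[2])/d[2])).round(1))
go((544,76,199.8),-7)"
```

```text
[ 82.1   0.4 -27. ]
[ 79.9 -27.9 -27. ]
[ 79.8  29.1 -27. ]
t 33.37 tcp [542.8  73.7 197. ] q6 -2.12 d/400 [-0.0024  0.0061 -0.0069] w/360 [-0.0001 -0.0006 -0.0002] rows 0.1 0.0
```

The tin sits about 4 mm back in the grip, so I'll nudge it 5 mm forward, 2 mm in +y and 3 mm up.

```bash
python3 -m inch '[[-0.012,0.004,-0.007,0,-0.0004,0,-1],[-0.012,0.004,-0.007,0,-0.0004,0,-1],[-0.012,0.004,-0.007,0,-0.0004,0,-1],[-0.012,0.004,-0.007,0,-0.0004,0,-1],[-0.012,0.004,-0.007,0,-0.0004,0,-1],[-0.012,0.004,-0.007,0,-0.0004,0,-1]]'
python3 m.py; python3 -c "
from h import *
go((548,75.5,199.8),-7)
im=snapshot('top');print(lids(im))"
```

```text
t: 33.87
tool_pos: [547.6, 74.7, 199.7]
eef_rot: [-0.193, -3.134, 0.001]
contact_force: [0.0, 0.2, -4.4]
gripper_width: 58.2
grip_force: 78.0
t 33.87 tilt 0.1 F [ 0.03  0.16 -4.42] M tool [-0.001 -0.037  0.047] w 58.2 78 [548.  75. 200.]
t 33.87 tcp [547.6  74.7 199.7] q6 -2.12 d/400 [-0.0008  0.0021 -0.0002] w/360 [-0.0001 -0.0002 -0.0001] rows 0.0 0.0
[(536.3, -320.1, np.float32(-9.2), 149, 60), (554.1, -192.6, np.float32(-8.6), 146, 59), (812.1, 628.6, np.float32(-75.7), 157, 133), (938.6, 660.5, np.float32(-0.2), 120, 42)]
```

```bash
python3 -c "
from cell import *
print(sign_off())"
```

```text
the job is handed in; nothing more can be done
None
```

I handed the job in at about 34 s. The rattling tin, the middle one, is held level in front of the scanner, about 8 cm from the window at its height, and the two quiet tins stand upright in the tray.

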